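# Bolt the sharps tray lid shut past its spring catch

### The job

Lock the sharps tray's lid: hold the spring catch bar down with one fingertip and, while it is held down, push the bolt's upright tab with the other fingertip until the bolt is fully home through its keeper. Then let go so that the catch springs back up behind the bolt and take the hand clear. Grasp nothing, and leave the chestpiece, the brass valve and the thermometer case where they lie.

Things in the scene. Friction and masses are not known exactly. Their poses are not given: they have to be found in the camera images.
- sharps_tray: Grey plastic sharps tray, fixed to the desk, 182 x 292 x 62 mm (x, y, z of its own frame); origin at the centre of its underside, on the desktop. Its lid is already shut, its flat top 62 mm above the desktop. Its own +y is the way the bolt slides home, towards the keeper. Two steel parts run side by side along y on the top: the catch bar (at x = +31 mm) and the bolt (at x = -31 mm). The bolt's three low guide staples, at y = -88, +42 and +66 mm, reach 80 mm above the desktop.
- catch_bar: The spring catch's press bar: a flat steel strip 26 mm wide (x), 110 mm long (y), 6 mm thick; origin at the centre of its top face, axes as the tray's. Its top stands 94 mm above the desktop when up, at tray x = +31, y = -35 mm; it can be pressed anywhere along its length and a finger may slide along it while pressing. It stays level and moves straight down.
- catch (a joint): How far the catch is pressed, m: 0 up (sprung), 0.011 at its bottom stop. It takes 3 N to start and 8 N at the stop. A tooth on it, reaching across towards the bolt at tray y = +2 mm, blocks a lug on the bolt until the catch is 5 mm or more down; let go, it springs up by itself once the lug has passed (bolt beyond 0.034).
- bolt_tab: The bolt's upright steel tab, 28 mm wide (x), 8 mm thick (y), 36 mm tall, standing on the 10 mm round bolt; origin at the tab's centre, axes as the tray's. Its foot is 76 mm and its top 112 mm above the desktop; the bolt rod below it reaches 77 mm. At bolt = 0 its centre is at tray x = -31, y = -35 mm. It is to be pushed on its -y face, along +y; the gap between bar and tab, across x, is 34 mm (62 mm between their centre lines).
- bolt (a joint): How far the bolt has slid home along tray +y, m: 0 drawn back, 0.040 fully home at its end stop. It starts between 0 and 0.004; the catch blocks it at about 0.006. It slides with about 2 N of friction and stays where it is left.
- keeper (a point): Centre of the steel staple (keeper) on the tray's fixed deck, which the bolt's end enters; 72 mm above the desktop, top of the staple 82 mm.
- chestpiece: Bystander: black bell chestpiece, loose, 44 mm across and 30 mm tall, with a short steel stem along its +x to 30 mm from its axis; origin at the centre of its underside.
- bulb_valve: Bystander: small brass bulb valve, loose, standing upright, 24 mm across, 40 mm tall; origin at the centre of its underside.
- thermometer_case: Bystander: square glass thermometer case with white end caps, loose, lying along its own x, 144 x 16 x 16 mm; origin at the centre of its underside.

How it is judged (in metres and radians):
On the way, in this order (a step that is already met when the one before it is completed fails the run):
1. a fingertip holds the catch bar down while the bolt is still drawn back (value of joint catch above 0.005 m and contact force between the fingers and catch_bar above 0.5 N and value of joint bolt below 0.01 m), for 0.1 s.
2. the bolt is pushed past the catch's tooth while a finger still holds the bar down (value of joint bolt above 0.028 m and value of joint catch above 0.0045 m and contact force between the fingers and catch_bar above 0.5 N), for 0.05 s.
At the end, for the whole second after the job is handed in: The bolt is at least 35 mm of its 40 mm home and still, the catch has sprung up again (less than 2 mm down), and the chestpiece, valve and thermometer case are within 20 mm of where they started (value of joint bolt above 0.035 m and value of joint catch below 0.002 m and velocity of joint bolt between -0.01 and 0.01 m/s and distance of each of chestpiece, bulb_valve, thermometer_case from where it was at the start of the episode below 0.02 m); the robot touches nothing.
It fails at once if the bolt is forced past the raised catch (value of joint bolt between 0.011 and 0.03 m and value of joint catch below 0.003 m).
It fails at once if a bystander is displaced or lifted by more than 20 mm (distance of any of chestpiece, bulb_valve, thermometer_case from where it was at the start of the episode above 0.02 m).
It also fails if it takes over 35 s, if anything falls off the work surface, if the arm or the gripper's body presses on something with over 40 N, if the wrist force passes 120 N, or if a joint passes its speed limit or range.

### The arm

A 6-joint arm with a two-finger parallel gripper is mounted at the origin on the work surface. World frame = base frame: x ahead of the robot, y to its left, z up, the work surface at z = 0. Lengths are in mm, angles in rad, forces in N, time in s.
With the tool pointing down it reaches from about 275 to 750 mm from the base axis. Payload 10.2 kg.
Tool frame: the origin (TCP) lies at the very end of the fingers, on their centre line; the grasp point (between the pads) lies 19 mm behind it (arm.grip_depth is the distance from the TCP to the grasp point, in mm); z points along the fingers, y is the line along which they close (so a half turn about z gives the same grasp; the last joint's range is limited). The gripper opens to 85 mm and grips with 20 to 120 N. Pads are 22 mm wide; open, the fingers measure 114 mm over their backs; the gripper's body (76 mm by 85 mm) begins 54 mm behind the grasp point. The pads swing forward as they close: fully open they stand 13 mm farther back than shut.
Start: joints at [-1.391, 0.313, 1.498, -0, 1.331, -0.223], TCP at [205.786, -482.994, 231.294] pointing down, gripper open.
Joint ranges: [-2.94, 2.94], [-0.97, 2.17], [0.19, 2.56], [-1.23, 4.37], [0.02, 3.11], [-2.88, 2.88]. Speed limits (rad/s): [2.39, 2.39, 3.01, 3.14, 3.14, 3.14].

### API

Orientations are given as a rotation vector (axis times angle).
In Python, from bench import arm gives the robot as it stands. The module is installed in compiled form; this text tells all that it offers.
- The arm moves only by the tool jog_arm, never from a script. Its argument "deltas" is a list of rows, each a list of 7 numbers: the shift along the tool's x, y, z as a fraction of full scale, then the turn, a rotation vector about the tool's x, y, z as a fraction of full scale, then the opening, from 0 (shut) to 1 (fully open). In form: [[tx, ty, tz, ax, ay, az, fingers], ...]. A call has 1 to 8 rows; each row is the pose to reach, as a shift and turn from the pose commanded when the call began, along the tool's axes at that moment, turning the shorter way round; what a row does not reach only later rows make up. Full scale, the value 1, is 80 mm for a shift and pi rad for a turn. A row lasts 1/8 s, in which the tool goes at most 62.5 mm and 10.7 degrees, less where a joint would pass 70% of its speed; a pose out of reach is approached as far as the arm can. A call with a number of a shift or a turn outside -1 to 1 is refused whole. A call with a gripper value outside its range is refused whole. The fingers move at their own pace and stop on an object; "newtons" is the grip in N (left out, the last holds). Time passes only in rows, so rows that repeat a pose let the fingers close. It gives the time, the measured TCP pose, the force, the opening and the grip force at its end, in the units of the state.
- arm.state(): the state, without advancing time (a new reading comes with each control period).
- arm.get_image(name): name is "scene" or "top"; returns the picture (420x560x3 uint8, red, green, blue); there is no depth.
- arm.calibration(name): a dict with "fov_y" (degrees; the focal length in pixels is half the picture's height over the tangent of half this angle, whatever the lens; pixels are square), "cx", "cy" (the principal point, pixels), "eye" and "orientation" of the camera in the world. Camera axes: x right, y down, z forward; pixel columns grow to the right and rows downward; lengths in mm; the calibration is good to about 2 mm. A picture is of the moment at which its call begins. calibration takes no time and is no camera call.
- arm.hand_in(): hands the job in; it is judged then, once.
Trained networks look in the newest picture that a camera, given by its name, has taken for a name from the list of things; names that differ only in an ending like _2 or _b are one class to them, and where a whole thing is asked for, a point or a joint stands for the part that bears it (a point fixed in the world has none). Each returns a list of dicts, best first, with "conf" (0 to 1); they miss things now and then, are a little off and sometimes report something else, mostly with a low value. They report only what shows in the picture. A call takes as long as a camera call.
- arm.spot_in(camera, thing): "location" ([x, y, z] in mm, in world coordinates, good to about 4 mm: the middle of the surface that is visible of it).
The state is a dict: "clock": time; "qpos": joint angles; "joint_velocities": joint speeds; "effort": joint torques, N m; "tool_pos": TCP position; "orientation": TCP orientation; "force": force on the tool from outside, world axes, zero at the start; "wrist_torque": the same for the moment, N m; "gripper_width": finger opening in mm; "finger_force": force on a finger pad.
Only numpy, scipy, OpenCV 4.12 (cv2) and the standard library are available. Lean on these libraries where they do the work, as an engineer would, in place of code of your own. Each camera call takes 0.05 s, during which the arm holds its last target. There are 200 camera calls.

## Working session

There is one attempt and no reset: what is moved stays moved. The work goes in short steps, Python scripts to look and compute and a tool call to move; the robot and the scene stay as the last step left them, time stands still between calls to the robot, and variables do not carry over. Pictures are saved under pics/ and viewed, at most 10 in all, crops included, and the job is handed in when it is done.

Besides the shell and the picture viewer there is one more tool, called after "Call:" as name(argument=value, ...) on one line, values as JSON. jog_arm: Moves the arm, as the interface text tells. Its arguments: {"type":"object","properties":{"deltas":{"type":"array"},"newtons":{"type":"number"}},"required":["deltas"]}

```bash
mkdir -p pics; python3 - <<'E'
from bench import arm
import cv2
for n in("scene","top"):
    im=arm.get_image(n);cv2.imwrite(f"pics/{n}0.png",im[:,:,::-1]);c=arm.calibration(n);print(n,c)
    for t in("sharps_tray","catch_bar","bolt_tab","keeper","chestpiece","bulb_valve","thermometer_case"):
        print(t,[(d["conf"],d["location"]) for d in arm.spot_in(n,t)][:2])
print(arm.state())
E
```

```text
scene {'fov_y': 53.81707951408679, 'cx': 284.0514356203874, 'cy': 209.5669566501835, 'eye': array([1221.54296508,  108.27264296,  542.83015878]), 'orientation': array([-1.56966061, -1.74676843,  0.91598706])}
sharps_tray [(0.72, [573.4, 23.5, 96.7]), (0.67, [614.4, 69.4, 62.2])]
catch_bar [(0.72, [615.8, 71.2, 64.1]), (0.62, [573.6, 22.8, 95.9])]
bolt_tab [(0.76, [534.3, 63.5, 80.7])]
keeper [(0.78, [613.9, 72.1, 63.2])]
chestpiece []
bulb_valve [(0.57, [678.5, -22.3, 16.1])]
thermometer_case [(0.79, [427.7, -83.3, 22.8])]
top {'fov_y': 53.13466340684929, 'cx': 276.03429911484363, 'cy': 209.9236453317061, 'eye': array([503.09187582,   1.63245549, 930.31793183]), 'orientation': array([-2.12916509,  2.16487978, -0.06751019])}
sharps_tray [(0.75, [567.3, 55.3, 61.0])]
catch_bar [(0.62, [570.2, 15.3, 91.6])]
bolt_tab [(0.8, [533.3, 55.7, 72.7])]
keeper [(0.71, [565.3, 56.7, 60.4])]
chestpiece [(0.76, [426.2, 101.4, 17.2])]
bulb_valve [(0.74, [568.6, 15.5, 90.4])]
thermometer_case [(0.64, [426.6, -78.7, 15.2])]
{'clock': 0.8, 'qpos': array([-1.39138305e+00,  3.12908029e-01,  1.49771167e+00,  9.62743540e-06,
        1.33101462e+00, -2.23429411e-01]), 'joint_velocities': array([ 0.00057759,  0.00121576, -0.00118712, -0.00048639, -0.00180046,
        0.00107216]), 'effort': array([ 1.55217976e-04, -4.12137437e+01, -2.59887171e+01, -2.50323847e-04,
        4.73803721e-04, -2.79088931e-05]), 'tool_pos': array([ 205.79499502, -482.98231097,  231.2856659 ]), 'orientation': array([-3.07803984e+00, -6.28501937e-01, -1.61266561e-05]), 'force': array([-0.42654021, -0.21678833, -0.67595873]), 'wrist_torque': array([ 0.04183689, -0.02583458,  0.03634896]), 'finger_force': 0.0, 'gripper_width': 85.38573141777826}
```

View pics/top0.png

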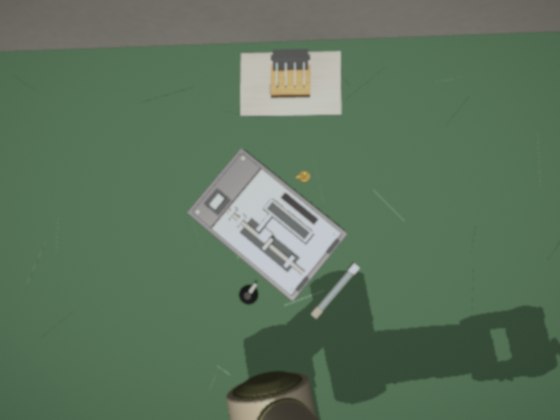

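View pics/scene0.png

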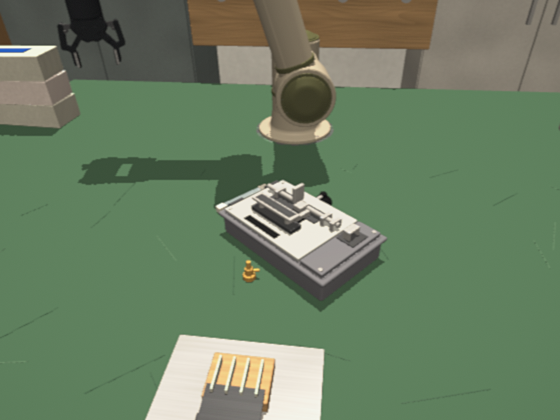

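The top view shows the tray with its corners near (242,150), (346,235), (294,298) and (189,212). The bar is near (289,220), the tab near (268,243) and the keeper near (235,213), so tray +y points up-left. The scene view agrees. Next I fit the pose and overlay it.

```bash
cat > h.py <<'E'
import numpy as np,cv2
from scipy.spatial.transform import Rotation as R
from scipy.optimize import least_squares
from bench import arm
def proj(n,P):
    c=arm.calibration(n);f=210/np.tan(np.radians(c["fov_y"]/2))
    q=R.from_rotvec(c["orientation"]).inv().apply(np.atleast_2d(P)-c["eye"])
    return q[:,:2]/q[:,2:]*f+[c["cx"],c["cy"]]
def world(p,T):
    T=np.atleast_2d(T).astype(float);return R.from_euler("z",p[2]).apply(T)+[p[0],p[1],0]
def box(c,s):return np.array([[c[0]+a*s[0]/2,c[1]+b*s[1]/2,c[2]+d*s[2]/2] for d in(-1,1) for a,b in((-1,-1),(1,-1),(1,1),(-1,1))])
E
python3 - <<'E'
from h import *
T=[[91,146,62],[91,-146,62],[-91,-146,62],[-91,146,62]]
px=np.array([[242,150],[346,235],[294,298],[189,212]])
r=least_squares(lambda p:(proj("top",world([p[0]*100,p[1]*100,p[2]],T))-px).ravel(),[5.6,.5,.8])
p=r.x*[100,100,1];print(p,r.fun.round(1));np.save("p.npy",p)
print(world(p,[[31,-35,94],[-31,-35,94],[-31,140,72]]).round(1))
for n,(x,y,w,h) in dict(top=(180,140,180,170),scene=(205,170,190,135)).items():
    k=4;im=cv2.imread(f"pics/{n}0.png")[y:y+h,x:x+w];im=cv2.resize(im,None,fx=k,fy=k,interpolation=cv2.INTER_CUBIC)
    for B,col in((box([31,-35,91],[26,110,6]),(0,0,255)),(box([-31,-35,94],[28,8,36]),(0,200,0)),(box([0,0,31],[182,292,62]),(255,0,0))):
        q=((proj(n,world(p,B))-[x,y]+.5)*k).astype(int)
        cv2.polylines(im,[q[:4],q[4:]],True,col,1)
    cv2.imwrite(f"pics/{n}1.png",im[:600])
E
```

```text
[568.85563173  57.11235022  -0.70437313] [-0.6 -3.9  3.8 -1.5 -0.3  4.8 -3.1  0.1]
[[569.8  10.4  94. ]
 [522.6  50.5  94. ]
 [635.9 183.9  72. ]]
```

View pics/top1.png

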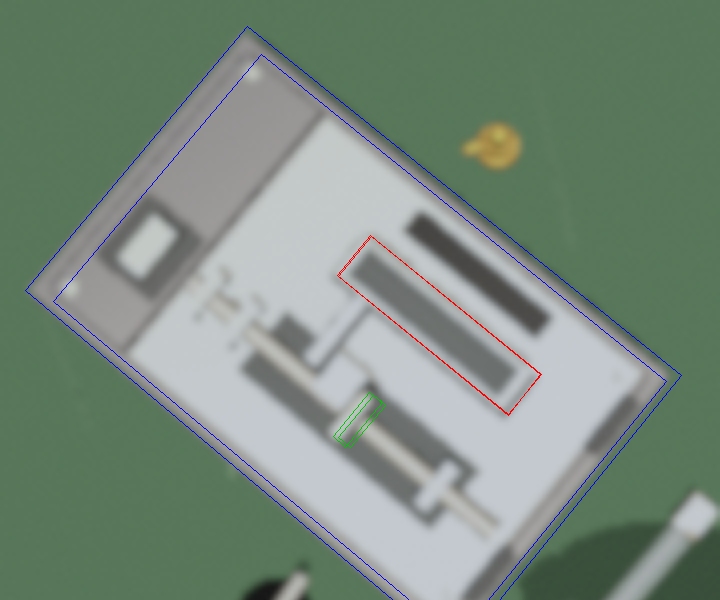

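View pics/scene1.png

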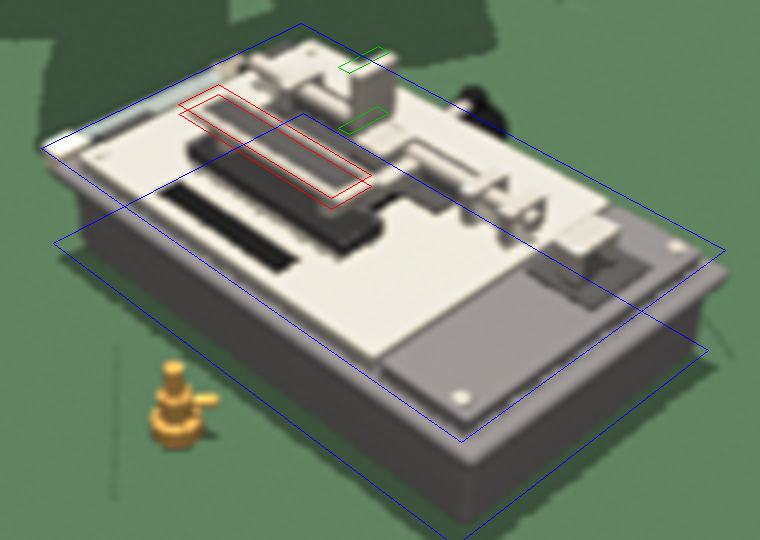

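The overlay matches the bar and tab to within about 3 mm (the true parts sit about 2–3 mm further along tray +y). That is enough to move: both tips start at tray y≈-60, with a 62 mm finger spacing along tray x.

Call:
jog_arm(deltas=[[0.6,-0.4,0,0,0,0,0.56],[1,-0.67,0,0,0,0,0.56]])

```text
clock: 1.05
tool_pos: [259.1, -400.8, 231.3]
orientation: [-3.078, -0.628, -0.0]
force: [0.0, -0.2, -0.3]
gripper_width: 51.9
finger_force: 0.0
```

Call:
jog_arm(deltas=[[0.6,-0.4,0,0,0,0,0.56],[1,-0.67,0,0,0,0,0.56]])

```text
clock: 1.3
tool_pos: [311.8, -319.8, 231.5]
orientation: [3.078, 0.63, 0.0]
force: [0.9, -0.6, 0.0]
gripper_width: 47.8
finger_force: 0.0
```

Call:
jog_arm(deltas=[[0.6,-0.4,0,0,0,0,0.56],[1,-0.67,0,0,0,0,0.56]])

```text
clock: 1.55
tool_pos: [364.4, -239.1, 231.5]
orientation: [3.078, 0.63, 0.001]
force: [0.4, -0.4, 0.5]
gripper_width: 47.8
finger_force: 0.0
```

Call:
jog_arm(deltas=[[0.6,-0.4,0,0,0,0,0.56],[1,-0.67,0,0,0,0,0.56]])

```text
clock: 1.8
tool_pos: [417.0, -158.4, 231.5]
orientation: [3.078, 0.63, 0.001]
force: [-0.0, 0.1, 0.6]
gripper_width: 48.0
finger_force: 0.0
```

Call:
jog_arm(deltas=[[0.6,-0.4,0,0,0,0,0.56],[1,-0.67,0,0,0,0,0.56]])

```text
clock: 2.05
tool_pos: [469.6, -77.7, 231.4]
orientation: [3.078, 0.63, 0.001]
force: [-0.1, -0.5, -0.1]
gripper_width: 47.7
finger_force: 0.0
```

Call:
jog_arm(deltas=[[0.6,-0.4,0,0,0,0,0.56],[1,-0.67,0,0,0,0,0.56],[1,-0.67,0,0,0,-0.05,0.56],[1,-0.67,0,0,0,-0.1,0.56],[1,-0.67,0,0,0,-0.148,0.56],[1,-0.67,0,0,0,-0.148,0.56]])

```text
clock: 2.8
tool_pos: [521.3, 1.0, 231.3]
orientation: [-2.851, -1.319, -0.0]
force: [-0.3, 0.0, -0.2]
gripper_width: 47.8
finger_force: 0.0
```

Call:
jog_arm(deltas=[[0.1,0,0.5,0,0,0,0.56],[0.15,0,1,0,0,0,0.56]])

```text
clock: 3.05
tool_pos: [529.3, 10.3, 150.5]
orientation: [2.852, 1.315, 0.002]
force: [1.2, 0.6, 0.7]
gripper_width: 48.4
finger_force: 0.0
```

Call:
jog_arm(deltas=[[0,0,0.3,0,0,0,0.56],[0,0,0.3,0,0,0,0.56],[0,0,0.3,0,0,0,0.56]])

```text
clock: 3.42
tool_pos: [529.7, 10.0, 128.5]
orientation: [2.851, 1.318, 0.002]
force: [0.4, -0.4, -0.8]
gripper_width: 48.1
finger_force: 0.0
```

```bash
python3 - <<'E'
from h import *
p=np.load("p.npy");t=arm.state()["tool_pos"];print(t)
x,y,w,h=205,90,190,150
im=arm.get_image("scene")[y:y+h,x:x+w,::-1];im=cv2.resize(im,None,fx=4,fy=4,interpolation=cv2.INTER_CUBIC)
T=R.from_euler("z",-p[2]).apply(t-[p[0],p[1],0]);print(T)
for s in(-1,1):
    B=box([T[0]+s*31,T[1],t[2]],[14,22,0])[:4]
    cv2.polylines(im,[((proj("scene",world(p,B))-[x,y]+.5)*4).astype(int)],True,(0,0,255),1)
cv2.imwrite("pics/s2.png",im)
E
```

```text
[529.65339895  10.0374802  128.49123034]
[  0.61083433 -61.2575328  128.49123034]
```

View pics/s2.png

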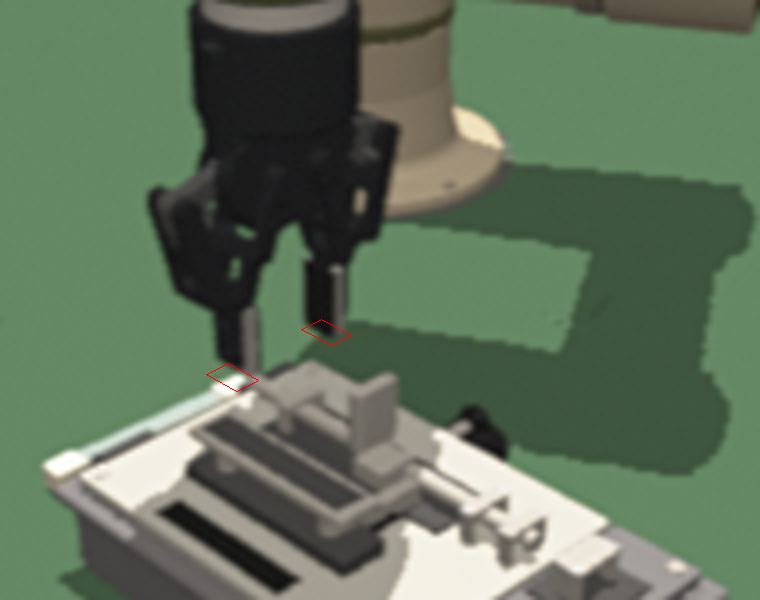

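The tips appear at (238,370) and (330,335) in the crop, matching the predicted TCP plane. The bar and tab sit a few mm right of the fit (world +y). So the tips are about 10–15 mm behind the tab and aligned across x. Now I press.

Call:
jog_arm(deltas=[[0,-0.02,0.2,0,0,0,0.56],[0,-0.02,0.38,0,0,0,0.56],[0,-0.02,0.4,0,0,0,0.56],[0,-0.02,0.4,0,0,0,0.56]])

```text
clock: 3.98
tool_pos: [528.1, 11.1, 95.7]
orientation: [2.85, 1.32, 0.001]
force: [-0.4, 0.4, 0.4]
gripper_width: 47.8
finger_force: 0.0
```

Call:
jog_arm(deltas=[[0,0,0.025,0,0,0,0.56],[0,0,0.05,0,0,0,0.56],[0,0,0.05,0,0,0,0.56]])

```text
clock: 4.35
tool_pos: [528.0, 11.2, 91.4]
orientation: [2.85, 1.321, 0.001]
force: [0.1, -0.4, -0.3]
gripper_width: 47.6
finger_force: 0.0
```

Call:
jog_arm(deltas=[[0,0,0.015,0,0,0,0.56],[0,0,0.03,0,0,0,0.56],[0,0,0.03,0,0,0,0.56]])

```text
clock: 4.72
tool_pos: [528.0, 11.2, 89.0]
orientation: [2.85, 1.321, 0.0]
force: [0.4, -1.0, 3.2]
gripper_width: 47.8
finger_force: 1.5
```

Call:
jog_arm(deltas=[[0,0,0.03,0,0,0,0.56],[0,0,0.06,0,0,0,0.56],[0,0,0.09,0,0,0,0.56],[0,0,0.09,0,0,0,0.56],[0,0,0.09,0,0,0,0.56]])

```text
clock: 5.35
tool_pos: [528.0, 11.2, 81.9]
orientation: [2.85, 1.321, 0.001]
force: [-0.9, -0.0, 5.8]
gripper_width: 47.9
finger_force: 3.0
```

Call:
jog_arm(deltas=[[0,0,0.02,0,0,0,0.56],[0,0,0.02,0,0,0,0.56],[0,0,0.02,0,0,0,0.56]])

```text
clock: 5.72
tool_pos: [528.0, 11.2, 80.3]
orientation: [2.85, 1.32, 0.001]
force: [-0.8, -0.5, 6.2]
gripper_width: 47.6
finger_force: 3.4
```

```bash
python3 - <<'E'
from h import *
x,y,w,h=205,130,190,130
im=arm.get_image("scene")[y:y+h,x:x+w,::-1];cv2.imwrite("pics/s3.png",cv2.resize(im,None,fx=4,fy=4,interpolation=cv2.INTER_CUBIC))
print(np.mean([ (arm.get_image("top"),arm.state()["force"])[1] for _ in range(4)],0))
E
```

```text
[-1.41371389  0.00780341  6.69070535]
```

View pics/s3.png

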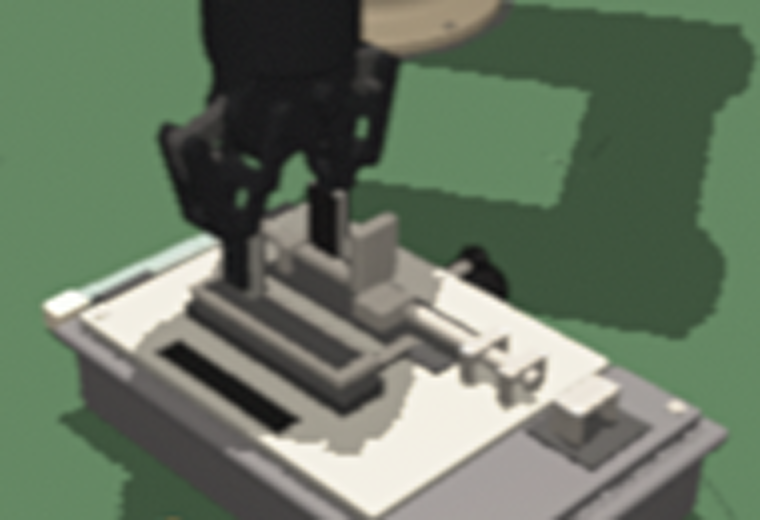

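The left tip at (240,290) presses the bar, which is visibly lower. The other tip at (325,250) stands just behind the tab at (372,250). Now I push along tray +y.

Call:
jog_arm(deltas=[[0.07,0,0,0,0,0,0.56],[0.14,0,0,0,0,0,0.56],[0.21,0,0,0,0,0,0.56],[0.28,0,0,0,0,0,0.56],[0.28,0,0,0,0,0,0.56]])

```text
clock: 6.6
tool_pos: [542.4, 27.9, 80.3]
orientation: [2.849, 1.321, -0.001]
force: [-2.6, -2.2, 7.6]
gripper_width: 48.0
finger_force: 3.5
```

Call:
jog_arm(deltas=[[0.06,0,0,0,0,0,0.56],[0.12,0,0,0,0,0,0.56],[0.18,0,0,0,0,0,0.56],[0.24,0,0,0,0,0,0.56],[0.3,0,0,0,0,0,0.56],[0.3,0,0,0,0,0,0.56]])

```text
clock: 7.35
tool_pos: [557.9, 46.1, 80.3]
orientation: [2.85, 1.32, -0.001]
force: [-2.8, -3.2, 7.3]
gripper_width: 47.9
finger_force: 3.5
```

```bash
python3 - <<'E'
from h import *
x,y,w,h=205,130,190,130
im=arm.get_image("scene")[y:y+h,x:x+w,::-1];cv2.imwrite("pics/s4.png",cv2.resize(im,None,fx=4,fy=4,interpolation=cv2.INTER_CUBIC))
E
```

```text
(no output)
```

View pics/s4.png

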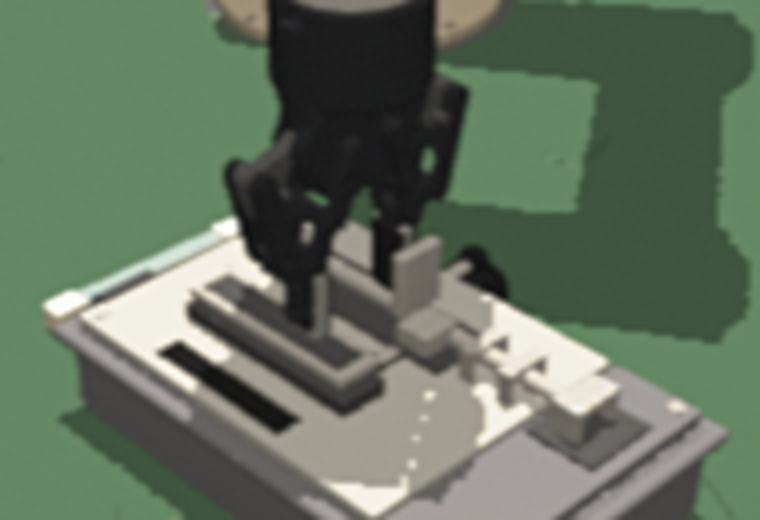

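The tab has moved from (372,250) to (416,275), and the bar is still held down. I continue to the end stop.

Call:
jog_arm(deltas=[[0.03,0,0,0,0,0,0.56],[0.06,0,0,0,0,0,0.56],[0.06,0,0,0,0,0,0.56]])

```text
clock: 7.78
tool_pos: [560.8, 49.6, 80.3]
orientation: [2.85, 1.32, -0.002]
force: [-3.8, -4.5, 8.1]
gripper_width: 47.9
finger_force: 4.0
```

Call:
jog_arm(deltas=[[0.03,0,0,0,0,0,0.56],[0.05,0,0,0,0,0,0.56],[0.05,0,0,0,0,0,0.56]])

```text
clock: 8.15
tool_pos: [563.4, 52.5, 80.3]
orientation: [2.85, 1.32, -0.002]
force: [-3.2, -4.6, 7.0]
gripper_width: 48.1
finger_force: 3.9
```

Call:
jog_arm(deltas=[[0.02,0,0,0,0,0,0.56],[0.04,0,0,0,0,0,0.56],[0.04,0,0,0,0,0,0.56]])

```text
clock: 8.52
tool_pos: [563.8, 53.0, 80.3]
orientation: [2.848, 1.321, -0.011]
force: [-15.7, -17.0, 14.1]
gripper_width: 48.3
finger_force: 13.0
```

Call:
jog_arm(deltas=[[0.02,0,0,0,0,0,0.56],[0.04,0,0,0,0,0,0.56],[0.04,0,0,0,0,0,0.56]])

```text
clock: 8.9
tool_pos: [563.8, 53.2, 80.2]
orientation: [2.846, 1.322, -0.023]
force: [-29.0, -30.8, 22.4]
gripper_width: 48.0
finger_force: 23.3
```

The end stop is reached. I back off the tab, then lift clear.

Call:
jog_arm(deltas=[[-0.08,0,0,0,0,0,0.56],[-0.16,0,0,0,0,0,0.56],[-0.16,0,-0.2,0,0,0,0.56],[-0.16,0,-0.6,0,0,0,0.56],[-0.16,0,-1,0,0,0,0.56],[-0.16,0,-1,0,0,0,0.56]])

```text
clock: 9.65
tool_pos: [560.2, 48.5, 162.5]
orientation: [2.849, 1.32, 0.005]
force: [-1.0, 0.5, -0.7]
gripper_width: 47.8
finger_force: 0.0
```

Call:
jog_arm(deltas=[[-0.5,0,-0.5,0,0,0,0.56],[-1,0,-0.5,0,0,0,0.56],[-1,0,-0.5,0,0,0,0.56]])

```text
clock: 10.02
tool_pos: [506.3, -13.7, 199.7]
orientation: [-2.851, -1.317, 0.002]
force: [0.8, 1.2, 0.4]
gripper_width: 47.6
finger_force: 0.0
```

```bash
python3 - <<'E'
from h import *
print(arm.state()["force"],arm.state()["tool_pos"])
x,y,w,h=205,150,190,130
im=arm.get_image("scene")[y:y+h,x:x+w,::-1];cv2.imwrite("pics/s5.png",cv2.resize(im,None,fx=4,fy=4,interpolation=cv2.INTER_CUBIC))
E
```

```text
[0.82578448 1.18981669 0.38869694] [506.34330005 -13.67719308 199.70437962]
```

View pics/s5.png

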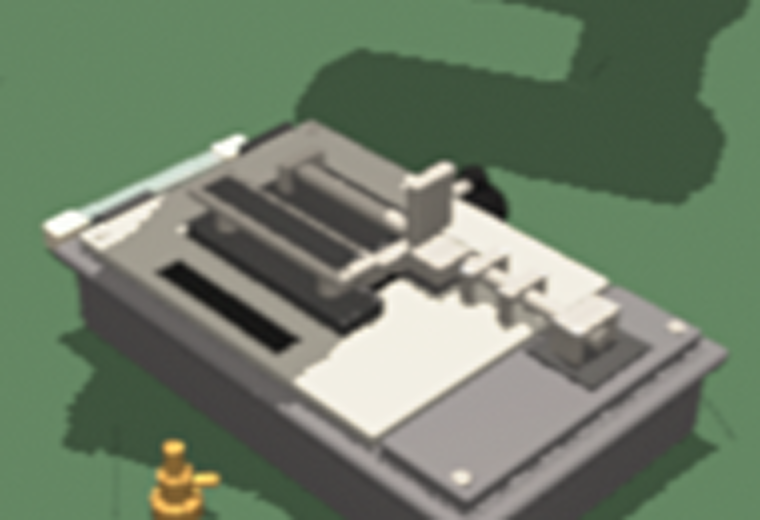

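The tab is now at (430,200), well forward, and the bolt reaches the keeper at (590,320). The catch bar is back up with its tooth behind the lug, the bystanders look undisturbed, and the hand is clear.

```bash
python3 -c "
from bench import arm
print(arm.hand_in())"
```

```text
the job is handed in; nothing more can be done
None
```

The job is handed in with no verdict returned: the bolt was pushed to its end stop with the catch held down, the last picture shows the catch sprung up behind it, the bystanders look undisturbed, and the hand is clear.

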